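Close up the row of plaster moulds in the casting cradle

ROBOT

A 6-joint arm with a two-finger parallel gripper is mounted at the origin on the work surface. World frame = base frame: x ahead of the robot, y to its left, z up, the work surface at z = 0. Lengths are in m, angles in rad, forces in N, time in s.
With the tool pointing down it reaches from about 0.35 to 0.975 m from the base axis. Payload 4.9 kg.
Tool frame: the origin (TCP) lies at the very end of the fingers, on their centre line; the grasp point (between the pads) lies 19 mm behind it (ctrl.pinch_z is the distance from the TCP to the grasp point, in m); z points along the fingers, y is the direction in which the jaws open and shut (so a half turn about z gives the same grasp; the last joint's range is limited). The gripper opens to 85 mm and grips with 20 to 120 N. Pads are 22 mm wide; open, the fingers measure 114 mm over their backs; the gripper's body (76 mm by 85 mm) begins 54 mm behind the grasp point. The pads swing forward as they close: fully open they stand 13 mm farther back than shut.
Start: joints at [1.081, 0.053, 1.613, -0, 1.476, -0.119], TCP at [0.226, 0.583, 0.231] pointing down, gripper open.
Joint ranges: [-3.01, 3.01], [-1.01, 2.22], [0.06, 2.58], [-1.02, 4.17], [0.09, 2.62], [-3.14, 3.14]. Speed limits (rad/s): [2.57, 2.57, 3.14, 3.14, 3.14, 3.14].

INTERFACE

Orientations are given as a rotation vector (axis times angle).
In Python, from station import ctrl gives the robot as it stands.
- The arm moves only by the tool carry_out, never from a script. Its argument "series" is a list of rows, each a list of 7 numbers: the shift along the world's x, y, z each as a share of 0.025 m, from -1 to 1, then the turn, a rotation vector about the world's x, y, z each as a share of 0.1 rad, from -1 to 1, then the opening, from 0 (shut) to 1 (fully open). A call has 1 to 12 rows; each row shifts and turns the commanded pose from where the row before left it; what a row does not reach is not made up. A row lasts 1/10 s, in which the tool goes at most 50 mm and 8.59 degrees, less where a joint would pass 70% of its speed; a pose out of reach is approached as far as the arm can. A call with a number of a shift or a turn outside -1 to 1 is refused whole. A call with a gripper value outside its range is refused whole. The fingers move at their own pace and stop on an object; "grip_force" is the grip in N (left out, the last holds). Time passes only in rows, so rows that do not move let the fingers close. It gives the time, the measured TCP pose, the force and the opening at its end, in the units of the state.
- ctrl.get_obs(): the state, without advancing time (a new reading comes with each control period).
- ctrl.get_image(name): name is "side" or "top"; returns a dict with "frame" (420x560x3 uint8, blue, green, red), "fx", "fy", "cx", "cy" (pixels), "k1" (the pictures are not rectified: a ray, as slopes to the right and down, at radius r is drawn at 1 + k1 r^2 times it, then the intrinsics apply), "R" (3x3) and "t" (3): a world point X has camera coordinates R X + t. Camera axes: x right, y down, z forward; pixel columns grow to the right and rows downward; lengths in m; the calibration is good to about 2 mm. A picture is of the moment at which its call begins. There is no depth.
- ctrl.finish_job(): hands the job in, once; it reports no verdict.
Trained networks look in a picture, given as the dict that the camera call returned (one of the last four; its "shot" number tells which), for a name from the list of things; names that differ only in an ending like _2 or _b are one class to them, and where a whole thing is asked for, a point or a joint stands for the part that bears it (a point fixed in the world has none). Each returns a list of dicts, best first, with "p" (0 to 1); they miss things now and then, are a little off and sometimes report something else, mostly with a low value. They report only what shows in the picture. A call takes as long as a camera call.
- ctrl.trace(picture, name): "mask" (420x560 bool, what is visible of it) and "rect" ([left, top, width, height] as shares, 0 to 1, of the picture: columns of its width, rows of its height, round what is visible of it).
- ctrl.mark_of(picture, name): "position" ([column, row] as shares, 0 to 1, of the picture: columns of its width, rows of its height: a listed point, or the origin of a listed thing).
The state is a dict: "t": time; "q": joint angles; "dq": joint speeds; "effort": joint torques, N m; "tool_pos": TCP position; "tool_rot": TCP orientation; "contact_force": force on the tool from outside, world axes, zero at the start; "wrist_torque": the same for the moment, N m; "opening": finger opening in m.
Only numpy, scipy, OpenCV 4.12 (cv2) and the standard library are available. Lean on these libraries where they do the work, as an engineer would, in place of code of your own. Each camera call takes 0.05 s, during which the arm holds its last target.

TASK

Push the touching row of four plaster moulds along the cradle's channel as one train, pushing on the rearmost, until it is fully home against the end stop. Then push the wooden gate bar round until it is fully closed across the channel behind the row. Only push with the fingertips: lift nothing, and leave the other things on the bench where they are.

Things in the scene. Friction and masses are not known exactly. Their poses are not given: they have to be found in the camera images.
- cradle: Wooden casting cradle fixed to the bench. Origin: centre of its underside, at bench level; x runs along the channel towards the end stop, z up. Base board 330 x 130 mm, 10 mm thick (its top is the channel floor). Two guide rails 10 mm wide, tops at z = 25 mm, inner faces at y = +-26.5, from x = -165 to the stop. The channel is open at its rear (-x) end.
- stop (a point): Point on the end stop's face (cradle x = +140 mm), mid-channel, at channel floor height. The stop is a board across the channel, 20 mm thick, 120 wide, top at z = 65. The row of four touching moulds starts 50 to 100 mm short of it; home, it reaches from x = +140 back to -20. Sliding the row takes about 2 to 5 N.
- mould1: Front mould of the row, nearest the stop: white plaster block, 40 mm long (along its own x), 50 wide (y), 50 high, about 0.14 kg (varies), a small round terracotta-coloured mark on top; origin at the centre of its underside. Its x axis is the cradle's x. Home at cradle x = +120.
- mould2: Second mould, the same as mould1; home at cradle x = +80.
- mould3: Third mould, the same as mould1; home at cradle x = +40.
- mould4: Rearmost mould, farthest from the stop, the one to push on: the same as mould1. Home at cradle x = 0; its rear face is 20 mm behind its origin.
- gate (a joint): Angle of the gate, a dark wooden bar swinging level on an upright pin beside the channel. 0: along the channel, outside the +y rail, pointing away from the stop (cradle -x). Grows counter-clockwise from above to its limit 1.571: closed, straight across the channel (cradle -y), front face at cradle x = -24 mm. Starts open, -0.6 to 0.05. Stiff (0.12 N m): stays where left.
- gate_pivot (a point): On the pivot axis of the gate, at half the bar's height: cradle x = -31, y = +48, z = +39 mm. The bar is 14 mm thick, 22 mm high (z = 28 to 50 above the bench, passing 3 mm over the rails) and its end is 100 mm from the pivot.
- gate_tip (a point): Centre of the free end face of the gate bar, 100 mm from the pivot axis, at half the bar's height.
- spare: Bystander: a spare mould, same size and look as those in the row, standing on the bench beside the cradle; origin at the centre of its underside.
- tape: Bystander: cardboard-coloured tape roll lying flat, 90 mm across, 40 mm high; origin at the centre of its underside.
- jar: Bystander: small jar, 48 mm across, 70 mm high; origin at the centre of its underside.
- mallet: Bystander: wooden mallet lying on the bench, 260 mm long along its x; origin at the bench top.
- spatula: Bystander: spatula lying on the bench, 200 mm long along its x; origin at the bench top.
- bottle: Bystander: plastic bottle, 68 mm across, 200 mm high; origin at the centre of its underside.
- cup: Bystander: plastic cup, 72 mm across, 85 mm high; origin at the centre of its underside.

How it is judged:
By the outcome, as a careful person would: the job done as asked, in the order asked, and still so for the second after the job is handed in, with the robot touching nothing.
It also fails if it takes over 56 s, if anything falls off the work surface, if the arm or the gripper's body presses on something with over 40 N, if the wrist force passes 120 N, or if a joint passes its speed limit or range.

## Working session

There is one attempt and no reset: what is moved stays moved. The work goes in short steps, Python scripts to look and compute and a tool call to move; the robot and the scene stay as the last step left them, time stands still between calls to the robot, and variables do not carry over. Pictures are saved under pics/ and viewed, and the job is handed in when it is done.

Besides the shell and the picture viewer there is one more tool, called after "Request:" as a command line: name --pt "numbers of a row" for each row, then --argument value for the rest. carry_out: Moves the arm, as the interface text tells. Shift numbers are shares of 0.025 m and turn numbers shares of 0.1 rad, none past 1 either way. Its arguments: {"type":"object","properties":{"series":{"type":"array"},"grip_force":{"type":"number"}},"required":["series"]}

```bash
ls; mkdir -p pics; cat > h.py <<'E'
import numpy as np,cv2
from station import ctrl
def px2ray(im,uv):
    K=np.array([[im['fx'],0,im['cx']],[0,im['fy'],im['cy']],[0,0,1]],float)
    d=np.array([im['k1'],0,0,0,0],float)
    p=cv2.undistortPoints(np.array([[uv]],float),K,d)[0,0]
    R=np.array(im['R']);t=np.array(im['t'])
    return -R.T@t, R.T@np.array([p[0],p[1],1.])
def atz(im,uv,z):
    o,r=px2ray(im,uv); return o+r*(z-o[2])/r[2]
def proj(im,X):
    K=np.array([[im['fx'],0,im['cx']],[0,im['fy'],im['cy']],[0,0,1]],float)
    d=np.array([im['k1'],0,0,0,0],float)
    return cv2.projectPoints(np.array(X,float).reshape(-1,1,3),cv2.Rodrigues(np.array(im['R']))[0],np.array(im['t'],float),K,d)[0].reshape(-1,2)
E
python3 - <<'E'
from h import *
for c in ['top','side']:
    im=ctrl.get_image(c); cv2.imwrite(f'pics/{c}0.png',im['frame'])
    print(c,im['fx'],im['k1'],'cam at',-np.array(im['R']).T@im['t'])
    for n,z in [('cradle',0),('stop',.01),('mould1',.01),('mould2',.01),('mould3',.01),('mould4',.01),('gate_pivot',.039),('gate_tip',.039),('spare',0),('tape',0),('jar',0),('mallet',0),('spatula',0),('bottle',0),('cup',0)]:
        for d in ctrl.mark_of(im,n)[:4]:
            uv=np.array(d['position'])*[560,420]
            print(n,round(d['p'],2),uv.round(1),atz(im,uv,z).round(4))
print(ctrl.get_obs())
E
```

```text
pics
top 533.0729958143785 -0.029372127498801446 cam at [0.36077921 0.00551954 1.31720515]
cradle 0.68 [239.8 215.2] [0.5881 0.1035 0.    ]
stop 0.96 [207.3 209.6] [0.601  0.1839 0.01  ]
mould1 0.86 [241.9 217.5] [0.5806 0.0974 0.01  ]
mould1 0.75 [293.4 225.5] [ 0.5599 -0.0303  0.01  ]
mould1 0.64 [277.7 219.9] [0.5741 0.0085 0.01  ]
mould1 0.62 [261.4 219.4] [0.5756 0.049  0.01  ]
mould2 0.86 [241.9 217.5] [0.5806 0.0974 0.01  ]
mould2 0.75 [293.4 225.5] [ 0.5599 -0.0303  0.01  ]
mould2 0.64 [277.7 219.9] [0.5741 0.0085 0.01  ]
mould2 0.62 [261.4 219.4] [0.5756 0.049  0.01  ]
mould3 0.86 [241.9 217.5] [0.5806 0.0974 0.01  ]
mould3 0.75 [293.4 225.5] [ 0.5599 -0.0303  0.01  ]
mould3 0.64 [277.7 219.9] [0.5741 0.0085 0.01  ]
mould3 0.62 [261.4 219.4] [0.5756 0.049  0.01  ]
mould4 0.86 [241.9 217.5] [0.5806 0.0974 0.01  ]
mould4 0.75 [293.4 225.5] [ 0.5599 -0.0303  0.01  ]
mould4 0.64 [277.7 219.9] [0.5741 0.0085 0.01  ]
mould4 0.62 [261.4 219.4] [0.5756 0.049  0.01  ]
gate_pivot 0.86 [266.5 241. ] [0.518  0.0357 0.039 ]
gate_tip 0.73 [310.1 253.8] [ 0.4865 -0.0692  0.039 ]
spare 0.79
[... 2265 characters left out ...]
] [0.583  0.1194 0.    ]
{'t': 1.6, 'q': array([ 1.08104349e+00,  5.27092348e-02,  1.61292348e+00,  1.21337442e-05,
        1.47598896e+00, -1.19014166e-01]), 'dq': array([ 1.17337437e-05, -2.42124476e-04, -7.60856345e-04,  6.39347042e-04,
       -1.95417219e-03, -1.13878422e-03]), 'effort': array([ 8.92410208e-04, -3.93667603e+01, -3.70448506e+01, -1.74772470e-05,
        6.15943500e-04,  8.12027736e-06]), 'tool_pos': array([0.22643264, 0.58251303, 0.2312838 ]), 'tool_rot': array([-5.79023592e-01, -3.08775145e+00,  3.77987065e-05]), 'contact_force': array([-0.67325323,  0.47222936, -0.32780474]), 'wrist_torque': array([-0.00406996, -0.02151424,  0.00706785]), 'opening': 0.08595154887285551}
```

```bash
python3 - <<'E'
import cv2
a=cv2.imread('pics/top0.png'); cv2.imwrite('pics/top0c.png',cv2.resize(a[120:300,150:350],None,fx=4,fy=4,interpolation=cv2.INTER_CUBIC)[:600])
b=cv2.imread('pics/side0.png'); cv2.imwrite('pics/side0c.png',cv2.resize(b[140:280,190:390],None,fx=4,fy=4,interpolation=cv2.INTER_CUBIC))
E
```

```text
(no output)
```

View pics/top0.png

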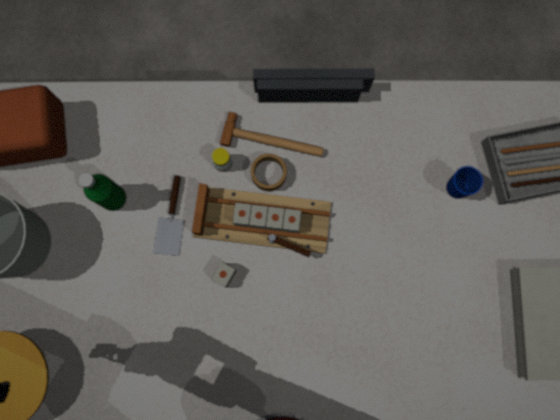

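View pics/top0c.png

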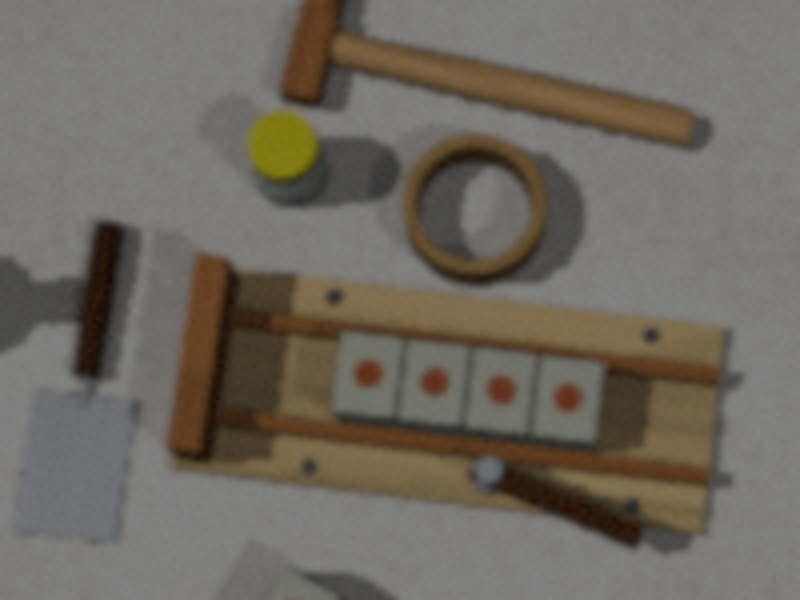

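View pics/side0c.png

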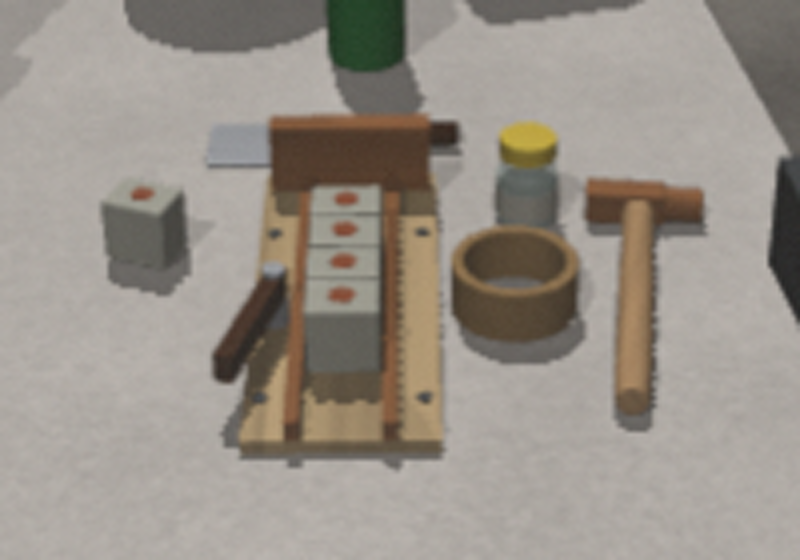

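```bash
cat > cal.py <<'E'
from h import *
from scipy.optimize import least_squares
def W(p,X):
    c,s=np.cos(p[2]),np.sin(p[2]); X=np.atleast_2d(X)/1000.
    return np.c_[p[0]+c*X[:,0]-s*X[:,1],p[1]+s*X[:,0]+c*X[:,1],X[:,2]]
def Wi(p,P):
    d=np.array(P[:2])-p[:2];c,s=np.cos(p[2]),np.sin(p[2])
    return np.array([c*d[0]+s*d[1],-s*d[0]+c*d[1]])*1000
E
python3 - <<'E'
from cal import *
it=ctrl.get_image('top'); is_=ctrl.get_image('side')
T=[((-165,-65,10),(727,330)),((-165,65,10),(703,530)),((140,-60,65),(230,262)),((160,-60,65),(197,255)),((160,60,65),(172,450)),((140,60,65),(203,455))]
S=[((-165,65,10),(240,443)),((-165,-65,10),(440,443)),((140,60,65),(272,128)),((140,-60,65),(430,125))]
f=lambda uv,o:(np.array(uv)+.5)/4-.5+o
def res(p):
    r=[proj(it,W(p,a))[0]-f(b,[150,120]) for a,b in T]+[proj(is_,W(p,a))[0]-f(b,[190,140]) for a,b in S]
    return np.concatenate(r)
s=least_squares(res,[.58,.05,1.4],loss='soft_l1'); p=s.x; print(p,res(p).reshape(-1,2).round(2))
np.save('p.npy',p)
for uv in [(368,374),(434,381),(501,390),(567,397)]: print('top mark',Wi(p,atz(it,f(uv,[150,120]),.06)))
for uv in [(346,199),(344,229),(343,261),(342,295)]: print('side mark',Wi(p,atz(is_,f(uv,[190,140]),.06)))
print('pivot',Wi(p,atz(it,f((488,472),[150,120]),.05)),Wi(p,atz(is_,f((274,270),[190,140]),.05)))
print('tip',Wi(p,atz(it,f((640,535),[150,120]),.05)),Wi(p,atz(is_,f((225,362),[190,140]),.05)))
print('rear top edge',Wi(p,atz(it,f((602,402),[150,120]),.06)),Wi(p,atz(is_,f((343,313),[190,140]),.06)))
o=ctrl.get_obs();print(o['t'],W(p,[(-150,0,0),(-31,48,0),(140,0,0)]))
E
```

```text
[0.57632043 0.04666383 1.44607986] [[-0.32 -0.66]
 [ 0.22  0.81]
 [-0.04 -1.02]
 [-0.01 -0.24]
 [-1.14  0.01]
 [-0.55 -0.23]
 [-0.38  1.09]
 [ 0.63  0.65]
 [-1.24  1.45]
 [-0.49  1.7 ]]
top mark [48.47719667 -0.47042907]
top mark [ 8.71880665 -0.99458653]
top mark [-31.73709629  -0.38557945]
top mark [-71.40876212  -0.90800607]
side mark [54.06002845 -0.52414157]
side mark [14.3374539   0.06513384]
side mark [-26.10812966  -0.10287808]
side mark [-67.04842968  -0.3125034 ]
pivot [-29.77128488  48.29546511] [-21.15996033  47.47690296]
tip [-124.31218121   74.98267481] [-127.3487852    73.78296709]
rear top edge [-92.52267992  -0.41005437] [-87.94697594  -1.41890392]
1.7 [[ 0.55766142 -0.10217112  0.        ]
 [ 0.52483705  0.02187549  0.        ]
 [ 0.59373551  0.18557644  0.        ]]
```

Request:
carry_out --pt "0.49 -1 0 0 0 -0.49 0" --pt "0.49 -1 0 0 0 -0.49 0" --pt "0.49 -1 0 0 0 -0.49 0" --pt "0.49 -1 0 0 0 -0.49 0" --pt "0.49 -1 0 0 0 -0.49 0" --pt "0.49 -1 0 0 0 -0.49 0" --pt "0.49 -1 0 0 0 -0.49 0" --pt "0.49 -1 0 0 0 -0.49 0" --pt "0.49 -1 0 0 0 -0.49 0" --pt "0.49 -1 0 0 0 -0.49 0" --pt "0.49 -1 0 0 0 -0.49 0" --pt "0.49 -1 0 0 0 -0.49 0"

```text
t: 2.9
tool_pos: [0.3739, 0.2815, 0.2315]
tool_rot: [1.452, 2.786, 0.001]
contact_force: [-0.3, 0.6, 0.8]
opening: -0.0001
```

Request:
carry_out --pt "0.49 -1 0 0 0 -0.49 0" --pt "0.49 -1 0 0 0 -0.49 0" --pt "0.49 -1 0 0 0 -0.49 0" --pt "0.49 -1 0 0 0 -0.49 0" --pt "0.49 -1 0 0 0 -0.49 0" --pt "0.49 -1 0 0 0 -0.49 0" --pt "0.49 -1 0 0 0 -0.49 0" --pt "0.49 -1 0 0 0 -0.49 0" --pt "0.49 -1 0 0 0 -0.49 0" --pt "0.49 -1 0 0 0 -0.49 0" --pt "0.49 -1 0 0 0 -0.49 0" --pt "0.49 -1 0 0 0 -0.49 0"

```text
t: 4.1
tool_pos: [0.5209, -0.0186, 0.2315]
tool_rot: [2.197, 2.245, 0.0]
contact_force: [-0.1, 0.8, -0.9]
opening: 0.0
```

Request:
carry_out --pt "0.5 -1 0 0 0 -0.49 0" --pt "0.5 -1 0 0 0 -0.49 0" --pt "0.5 -1 0 0 0 -0.5 0" --pt "0 0 -1 0 0 0 0" --pt "0 0 -1 0 0 0 0" --pt "0 0 -1 0 0 0 0" --pt "0 0 -1 0 0 0 0" --pt "0 0 0 0 0 0 0" --pt "0 0 0 0 0 0 0"

```text
t: 5.0
tool_pos: [0.5579, -0.0925, 0.1314]
tool_rot: [-2.355, -2.079, 0.0]
contact_force: [0.2, 0.1, 0.5]
opening: -0.0002
```

Request:
carry_out --pt "0 0 -1 0 0 0 0" --pt "0 0 -1 0 0 0 0" --pt "0 0 -1 0 0 0 0" --pt "0 0 -0.7 0 0 0 0" --pt "0 0 -0.5 0 0 0 0" --pt "0 0 0 0 0 0 0"

```text
t: 5.6
tool_pos: [0.5578, -0.0924, 0.026]
tool_rot: [-2.354, -2.079, 0.001]
contact_force: [-0.5, -0.4, -0.5]
opening: 0.0
```

```bash
python3 - <<'E'
from cal import *
p=np.load('p.npy')
it=ctrl.get_image('top'); b=ctrl.get_image('side')['frame'];a=it['frame']
cv2.imwrite('pics/t1.png',np.hstack([cv2.resize(a[170:270,190:340],(600,400))[:, :400*2],]))
cv2.imwrite('pics/s1.png',cv2.resize(b[140:280,190:390],None,fx=4,fy=4))
o=ctrl.get_obs();print(o['t'],o['contact_force'],o['tool_pos'],Wi(p,o['tool_pos']))
E
```

```text
5.7 [ 0.8170397  -0.0499776   0.40512467] [ 0.55910506 -0.09281735  0.02778942] [-140.53930145   -0.26888416]
```

View pics/t1.png

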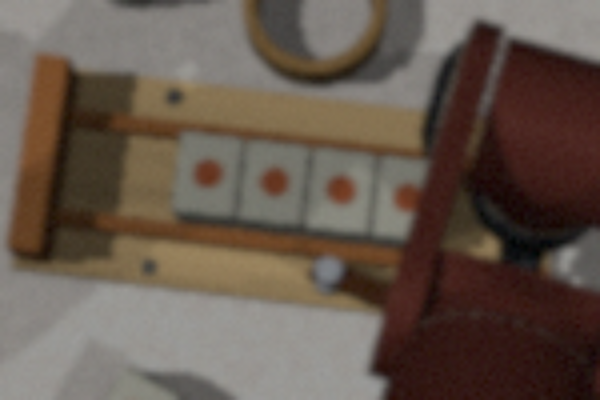

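View pics/s1.png

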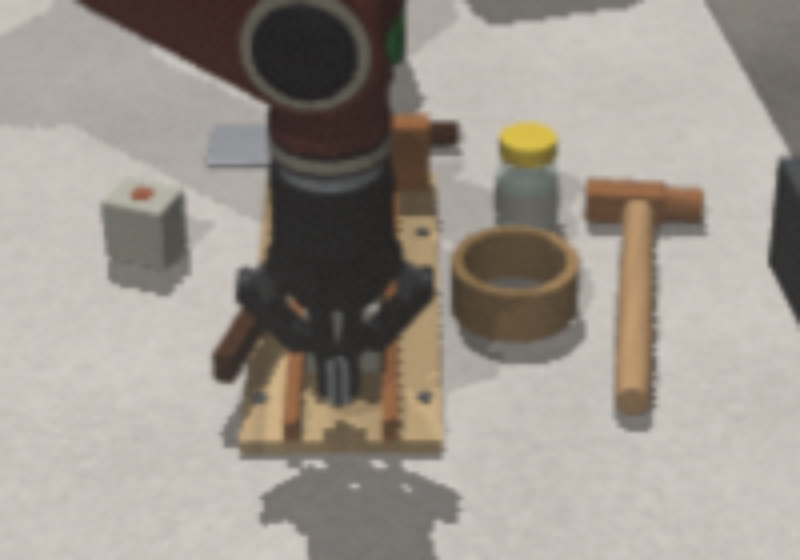

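Request:
carry_out --pt "0.075 0.6 0 0 0 0 0" --pt "0.075 0.6 0 0 0 0 0" --pt "0.025 0.2 0 0 0 0 0" --pt "0.025 0.2 0 0 0 0 0" --pt "0.025 0.2 0 0 0 0 0" --pt "0.025 0.2 0 0 0 0 0" --pt "0.025 0.2 0 0 0 0 0" --pt "0.025 0.2 0 0 0 0 0"

```text
t: 6.5
tool_pos: [0.566, -0.0333, 0.027]
tool_rot: [2.353, 2.078, -0.001]
contact_force: [-0.8, -4.4, 2.4]
opening: -0.0003
```

Request:
carry_out --pt "0.025 0.2 0 0 0 0 0" --pt "0.025 0.2 0 0 0 0 0" --pt "0.025 0.2 0 0 0 0 0" --pt "0.025 0.2 0 0 0 0 0" --pt "0.025 0.2 0 0 0 0 0" --pt "0.025 0.2 0 0 0 0 0"

```text
t: 7.1
tool_pos: [0.5698, -0.0033, 0.027]
tool_rot: [2.354, 2.078, -0.001]
contact_force: [1.1, -5.1, 2.2]
opening: -0.0001
```

Request:
carry_out --pt "0.025 0.2 0 0 0 0 0" --pt "0.025 0.2 0 0 0 0 0" --pt "0.015 0.12 0 0 0 0 0" --pt "0.015 0.12 0 0 0 0 0"

```text
t: 7.5
tool_pos: [0.5718, 0.0128, 0.027]
tool_rot: [2.354, 2.078, -0.001]
contact_force: [-0.2, -5.8, 3.8]
opening: 0.0004
```

Request:
carry_out --pt "0.01 0.08 0 0 0 0 0" --pt "0.01 0.04 0 0 0 0 0"

```text
t: 7.7
tool_pos: [0.5722, 0.0158, 0.027]
tool_rot: [2.353, 2.078, -0.001]
contact_force: [-1.4, -6.7, 4.6]
opening: -0.0002
```

Request:
carry_out --pt "0.01 0.08 0 0 0 0 0" --pt "0 0 0 0 0 0 0"

```text
t: 7.9
tool_pos: [0.5725, 0.0179, 0.0269]
tool_rot: [2.354, 2.078, -0.0]
contact_force: [0.3, -4.2, 4.2]
opening: -0.0001
```

Request:
carry_out --pt "0.01 0.08 0 0 0 0 0" --pt "0 0 0 0 0 0 0"

```text
t: 8.1
tool_pos: [0.5725, 0.0181, 0.027]
tool_rot: [2.352, 2.078, -0.005]
contact_force: [-1.4, -12.6, 4.1]
opening: 0.0001
```

Request:
carry_out --pt "0.01 0.08 0 0 0 0 0" --pt "0 0 0 0 0 0 0"

```text
t: 8.3
tool_pos: [0.5726, 0.0181, 0.027]
tool_rot: [2.349, 2.076, -0.01]
contact_force: [-3.2, -18.9, 5.6]
opening: -0.0001
```

```bash
python3 - <<'E'
from cal import *
it=ctrl.get_image('top'); b=ctrl.get_image('side')['frame'];a=it['frame']
cv2.imwrite('pics/t2.png',cv2.resize(a[170:270,190:340],(600,400)))
cv2.imwrite('pics/s2.png',cv2.resize(b[140:280,190:390],None,fx=4,fy=4))
E
```

```text
(no output)
```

View pics/t2.png

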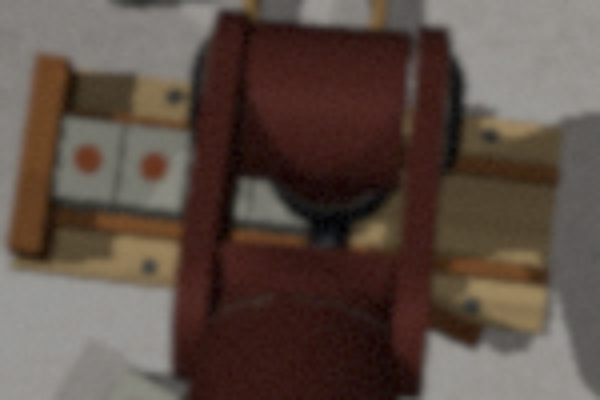

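View pics/s2.png

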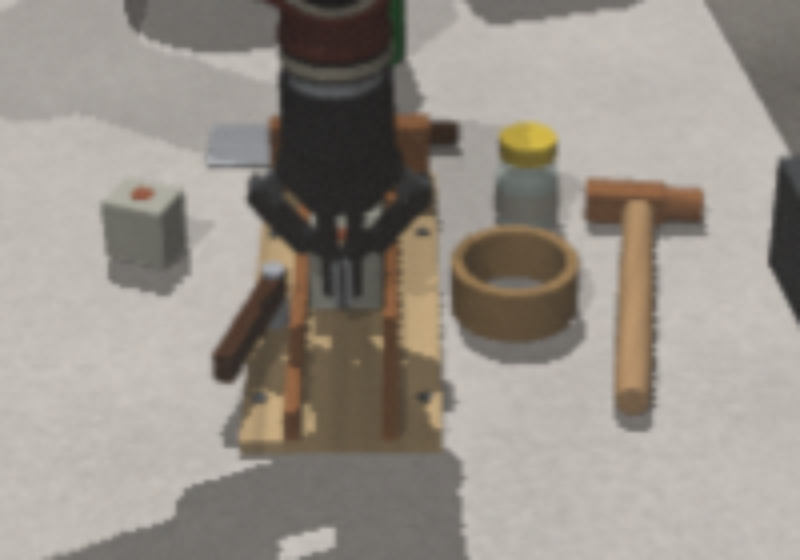

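Request:
carry_out --pt "-0.06 -0.5 0 0 0 0 0" --pt "-0.12 -1 0 0 0 0 0" --pt "-0.1 -0.8 0 0 0 0 0" --pt "0 0 1 0 0 0 0" --pt "0 0 1 0 0 0 0" --pt "0 0 1 0 0 0 0" --pt "-1 0 0 0 0 0 0" --pt "-1 0 0 0 0 0 0" --pt "-1 0 0 0 0 0 0" --pt "-1 0 0 0 0 0 0" --pt "0 0 0 0 0 0 0"

```text
t: 9.5
tool_pos: [0.4626, -0.0339, 0.0998]
tool_rot: [-2.353, -2.077, 0.001]
contact_force: [0.4, -0.1, -0.4]
opening: 0.0004
```

```bash
python3 - <<'E'
from cal import *
p=np.load('p.npy')
it=ctrl.get_image('top'); b=ctrl.get_image('side')['frame'];a=it['frame']
cv2.imwrite('pics/t3.png',cv2.resize(a[170:270,190:340],(600,400)))
cv2.imwrite('pics/s3.png',cv2.resize(b[140:280,190:390],None,fx=4,fy=4))
o=ctrl.get_obs();print(o['t'],o['contact_force'],o['tool_pos'],Wi(p,o['tool_pos']))
E
```

```text
9.6 [ 0.55942852 -0.2538451   0.76289188] [ 0.46531611 -0.03451163  0.10104244] [-94.35316678 100.04445344]
```

View pics/t3.png

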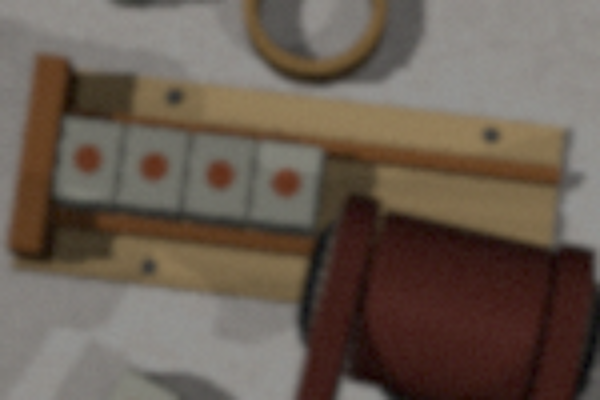

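View pics/s3.png

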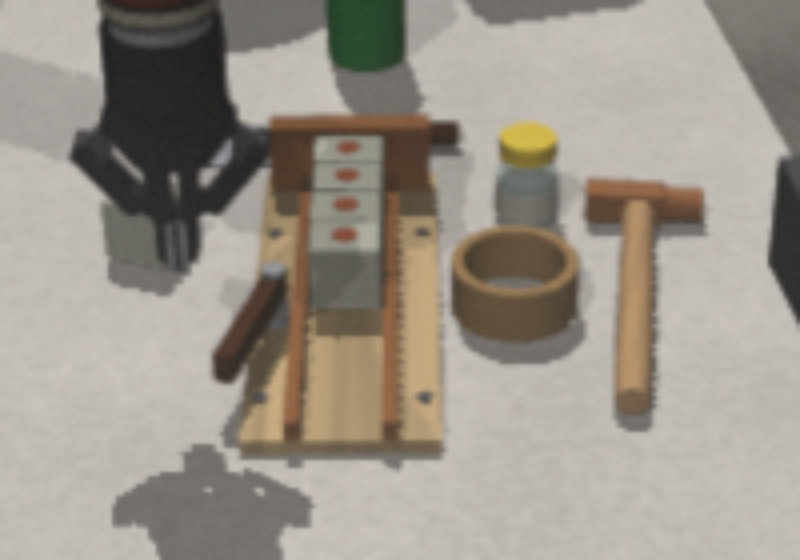

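```bash
python3 - <<'E'
from cal import *
p=np.load('p.npy')
def C(th,r=75):
    h=10.5*abs(np.sin(th))+14.5*abs(np.cos(th))
    u=np.array([-np.cos(th),-np.sin(th)]);n=np.array([np.sin(th),-np.cos(th)])
    return np.array([-31,48])+r*u-(7+h)*n
ths=np.r_[-.35,np.arange(-.25,1.56,.1)]
P=np.array([W(p,[*C(t),34])[0] for t in ths])
print(P[0])
for t,q,d in zip(ths[1:],P[1:],np.diff(P,axis=0)): print(round(t,2),q[:2].round(4),(d[:2]/.025).round(2))
E
```

```text
[ 0.46901259 -0.03375995  0.034     ]
-0.25 [ 0.4754 -0.0393] [ 0.25 -0.22]
-0.15 [ 0.4824 -0.0441] [ 0.28 -0.19]
-0.05 [ 0.4901 -0.0482] [ 0.31 -0.16]
0.05 [ 0.4973 -0.0513] [ 0.29 -0.12]
0.15 [ 0.5038 -0.0537] [ 0.26 -0.1 ]
0.25 [ 0.5107 -0.0555] [ 0.28 -0.07]
0.35 [ 0.518  -0.0566] [ 0.29 -0.05]
0.45 [ 0.5255 -0.0571] [ 0.3  -0.02]
0.55 [ 0.5331 -0.0567] [0.31 0.01]
0.65 [ 0.5409 -0.0555] [0.31 0.05]
0.75 [ 0.5487 -0.0534] [0.31 0.08]
0.85 [ 0.5563 -0.0505] [0.31 0.12]
0.95 [ 0.5637 -0.0466] [0.3  0.15]
1.05 [ 0.5707 -0.0419] [0.28 0.19]
1.15 [ 0.5773 -0.0363] [0.26 0.22]
1.25 [ 0.5832 -0.0299] [0.24 0.26]
1.35 [ 0.5885 -0.0227] [0.21 0.29]
1.45 [ 0.5929 -0.0149] [0.18 0.31]
1.55 [ 0.5965 -0.0066] [0.14 0.33]
```

Request:
carry_out --pt "-0.2 0 -0.6 0 0 0 0" --pt "0 0 -1 0 0 0 0" --pt "0 0 -1 0 0 0 0" --pt "0 0 0 0 0 0 0"

```text
t: 10.0
tool_pos: [0.4571, -0.034, 0.0317]
tool_rot: [-2.349, -2.074, 0.008]
contact_force: [-0.1, -0.1, -0.0]
opening: 0.0002
```

Request:
carry_out --pt "0.45 0 0.05 0 0 0 0" --pt "0.25 -0.22 0 0 0 0 0" --pt "0.28 -0.19 0 0 0 0 0" --pt "0.31 -0.16 0 0 0 0 0" --pt "0.29 -0.12 0 0 0 0 0" --pt "0 0 0 0 0 0 0"

```text
t: 10.6
tool_pos: [0.5014, -0.053, 0.0381]
tool_rot: [2.354, 2.078, 0.001]
contact_force: [-0.4, 0.5, -0.3]
opening: 0.0003
```

```bash
python3 - <<'E'
from cal import *
p=np.load('p.npy')
b=ctrl.get_image('side')['frame']
cv2.imwrite('pics/s4.png',cv2.resize(b[140:280,190:390],None,fx=4,fy=4))
o=ctrl.get_obs();print(o['t'],o['contact_force'],o['tool_pos'],Wi(p,o['tool_pos']))
E
```

```text
10.65 [-0.122189   -0.06364092  1.3186031 ] [ 0.50083537 -0.05281631  0.03788486] [-108.09731624   62.52409674]
```

View pics/s4.png

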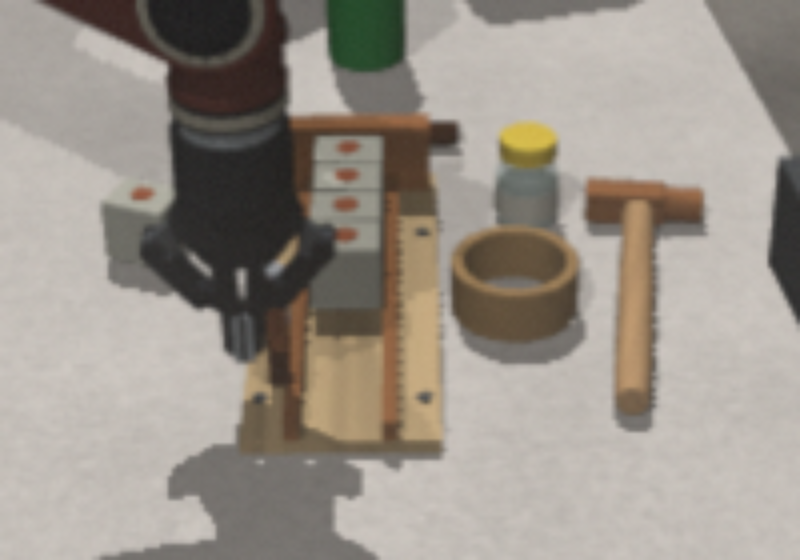

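Request:
carry_out --pt "0.2 -0.05 -0.05 0 0 0 0" --pt "0.28 -0.07 0 0 0 0 0" --pt "0.29 -0.05 0 0 0 0 0" --pt "0.3 -0.02 0 0 0 0 0" --pt "0.31 0.01 0 0 0 0 0" --pt "0.31 0.05 0 0 0 0 0" --pt "0.31 0.08 0 0 0 0 0" --pt "0.31 0.12 0 0 0 0 0" --pt "0 0 0 0 0 0 0"

```text
t: 11.55
tool_pos: [0.5592, -0.0503, 0.0366]
tool_rot: [2.353, 2.079, 0.002]
contact_force: [0.5, 0.2, -0.5]
opening: 0.0002
```

```bash
python3 - <<'E'
from cal import *
p=np.load('p.npy')
b=ctrl.get_image('side')['frame']
cv2.imwrite('pics/s5.png',cv2.resize(b[140:280,190:390],None,fx=4,fy=4))
o=ctrl.get_obs();print(o['t'],o['contact_force'],o['tool_pos'],Wi(p,o['tool_pos']))
E
```

```text
11.6 [-1.01266697  0.43676986  0.71340714] [ 0.5588152  -0.05037287  0.03666342] [-98.46054517   5.2985404 ]
```

View pics/s5.png

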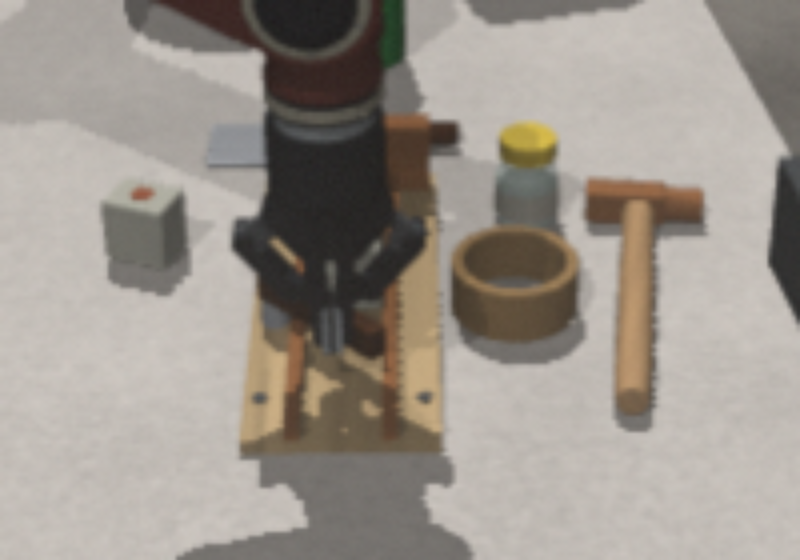

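Gate is swinging ahead of the finger, about halfway (tip near crop pixel (370,340)). Continuing the arc.

Request:
carry_out --pt "0.25 0.13 0 0 0 0 0" --pt "0.28 0.19 0 0 0 0 0" --pt "0.26 0.22 0 0 0 0 0" --pt "0.24 0.26 0 0 0 0 0" --pt "0.21 0.29 0 0 0 0 0" --pt "0.18 0.31 0 0 0 0 0"

```text
t: 12.2
tool_pos: [0.5937, -0.0149, 0.0363]
tool_rot: [2.355, 2.08, -0.0]
contact_force: [-1.3, -0.5, 0.8]
opening: -0.0
```

Request:
carry_out --pt "0.06 0.16 0 0 0 0 0" --pt "0.03 0.1 0 0 0 0 0" --pt "0 0 0 0 0 0 0"

```text
t: 12.5
tool_pos: [0.5959, -0.0085, 0.0365]
tool_rot: [2.354, 2.08, 0.002]
contact_force: [-0.6, -0.3, -0.5]
opening: -0.0003
```

Request:
carry_out --pt "0.02 0.12 0 0 0 0 0" --pt "0.01 0.08 0 0 0 0 0" --pt "0 0 0 0 0 0 0"

```text
t: 12.8
tool_pos: [0.5965, -0.0039, 0.0366]
tool_rot: [2.354, 2.079, 0.001]
contact_force: [-0.6, -0.1, -0.8]
opening: 0.0001
```

Request:
carry_out --pt "0.01 0.08 0 0 0 0 0" --pt "0 0 0 0 0 0 0"

```text
t: 13.0
tool_pos: [0.5967, -0.0029, 0.0367]
tool_rot: [2.353, 2.079, -0.002]
contact_force: [0.3, -5.5, 1.0]
opening: -0.0
```

Request:
carry_out --pt "0.01 0.08 0 0 0 0 0" --pt "0 0 0 0 0 0 0"

```text
t: 13.2
tool_pos: [0.5968, -0.0028, 0.0367]
tool_rot: [2.351, 2.077, -0.006]
contact_force: [-1.3, -11.6, 0.2]
opening: 0.0
```

Request:
carry_out --pt "-0.06 -0.5 0 0 0 0 0" --pt "-0.12 -1 0 0 0 0 0" --pt "-0.1 -0.8 0 0 0 0 0" --pt "0 0 1 0 0 0 0" --pt "0 0 1 0 0 0 0" --pt "0 0 1 0 0 0 0" --pt "0 -0.5 1 0 0 0 0" --pt "-0.5 -1 1 0 0 0 0" --pt "-0.5 -1 0.5 0 0 0 0" --pt "-0.5 -1 0 0 0 0 0" --pt "-0.5 -1 0 0 0 0 0" --pt "-0.5 -1 0 0 0 0 0"

```text
t: 14.4
tool_pos: [0.5265, -0.1955, 0.1738]
tool_rot: [-2.354, -2.079, -0.002]
contact_force: [0.4, -0.8, 0.7]
opening: -0.0
```

Request:
carry_out --pt "-0.5 -1 0 0 0 0 0" --pt "-0.5 -1 0 0 0 0 0" --pt "-0.5 -1 0 0 0 0 0" --pt "0 0 0 0 0 0 0"

```text
t: 14.8
tool_pos: [0.4884, -0.272, 0.1737]
tool_rot: [-2.358, -2.075, -0.001]
contact_force: [0.9, 0.4, 0.1]
opening: -0.0003
```

```bash
python3 - <<'E'
from cal import *
p=np.load('p.npy')
it=ctrl.get_image('top'); b=ctrl.get_image('side')['frame'];a=it['frame']
cv2.imwrite('pics/t6.png',cv2.resize(a[140:290,150:340],None,fx=4,fy=4))
cv2.imwrite('pics/s6.png',cv2.resize(b[140:280,190:390],None,fx=4,fy=4))
E
```

```text
(no output)
```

View pics/t6.png

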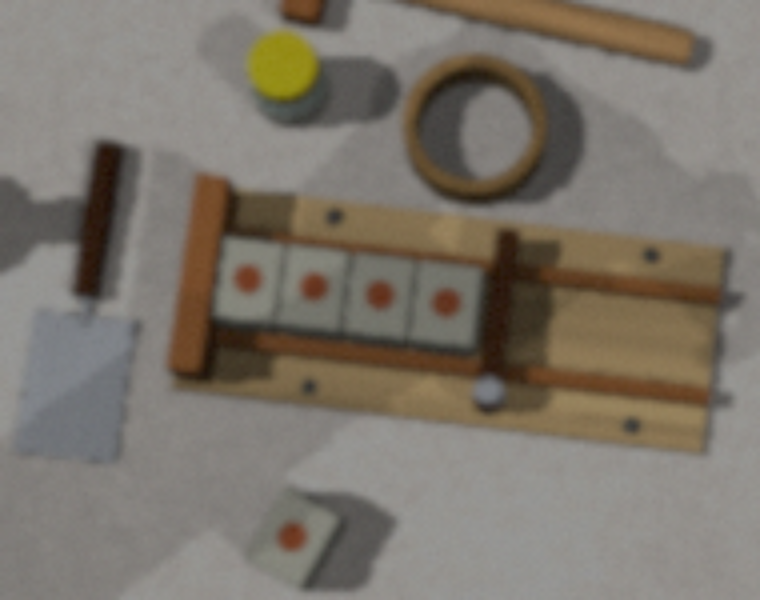

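View pics/s6.png

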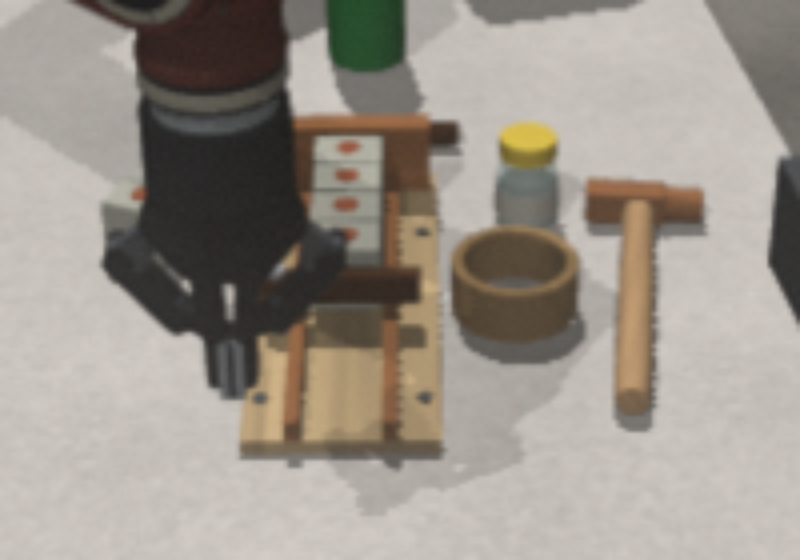

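```bash
python3 -c "
from h import *
ctrl.finish_job()"
```

```text
the job is handed in; nothing more can be done
```

I pushed the row of four moulds home with the shut fingertips on mould4, then swung the gate closed behind it. The job was handed in at about 15 s of the 56 s.

- **Row:** sliding took about 4–7 N. At the end stop the tool stopped advancing while the force rose to about 19 N. The last top picture shows the four moulds touching each other and against the stop.
- **Gate:** I pushed it round by the fingertips to its limit. The tool stopped there while the force rose to about 12 N. The last top picture shows the bar straight across the channel, parallel to the stop and just behind the row.
- **Other things:** the spare, tape, jar, mallet, spatula and the other items in the last pictures look as they did at the start. The cup was outside those pictures and I did not check it again. The arm stayed well away from it and was clear of everything at hand-in.

Two checks disagreed slightly. My fitted cradle position and the tool's stopping point against the row differed by about 2 mm. The two cameras also put the moulds about 5 mm apart. I therefore judged both end positions by contact force and the pictures. I did not check the final mould positions or gate angle numerically.

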